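Set the grinder lid halfway round its bayonet and hold it

ROBOT

A 6-joint arm with a two-finger parallel gripper is mounted at the origin on the work surface. World frame = base frame: x ahead of the robot, y to its left, z up, the work surface at z = 0. Lengths are in mm, angles in degrees, forces in N, time in s.
With the tool pointing down it reaches from about 300 to 850 mm from the base axis. Payload 4.2 kg.
Tool frame: the origin (TCP) lies midway between the tips of the shut fingers; the grasp point (between the pads) lies 19 mm behind it (pinch_z is the distance from the TCP to the grasp point, in mm); z points along the fingers, y is the line along which they close (so a half turn about z gives the same grasp; the last joint's range is limited). The gripper opens to 91 mm and grips with 3 to 60 N. Pads are 32 mm wide; open, the fingers measure 118 mm over their backs; the gripper's body (76 mm by 178 mm) begins 60 mm behind the grasp point.
Start: joints at [-76.203, 18.312, 89.639, -0, 72.044, -1.146], TCP at [148.268, -555.572, 213.976] pointing down, gripper open.
Joint ranges: [-177.97, 177.97], [-48.28, 115.42], [12.27, 149.76], [-77.06, 257.06], [2.81, 150.46], [-146.56, 146.56]. Speed limits (degrees/s): [147.25, 147.25, 180, 180, 180, 180].

INTERFACE

Orientations are given as [roll, pitch, yaw] about the fixed x, y, z axes, in that order (R = Rz(yaw) Ry(pitch) Rx(roll)).
In Python, from workcell import * gives the robot as it stands.
- The arm moves only by the tool step_arm, never from a script. Its argument "steps" is a list of rows, each a list of 7 numbers: the turn, a rotation vector about the tool's x, y, z in degrees, then the shift along the tool's x, y, z in mm, then the opening, from 0 (shut) to 1 (fully open). In form: [[rx, ry, rz, x, y, z, hand], ...]. A call has exactly 8 rows; each row shifts and turns the commanded pose from where the row before left it, along the tool's axes as they then stand; what a row does not reach is not made up. A row lasts 1/8 s, in which the tool goes at most 62.5 mm and 10.7 degrees, less where a joint would pass 70% of its speed; a pose out of reach is approached as far as the arm can. A call is refused whole if a number of a shift passes 62.5 or a number of a turn 10.7, either way. A call with a gripper value outside its range is refused whole. The fingers move at their own pace and stop on an object; "force" is the grip in N (left out, the last holds). Time passes only in rows, so rows that do not move let the fingers close, or fill a call up. It gives the time, the measured TCP pose, the force, the opening and the grip force at its end, in the units of the state.
- state(): the state, without advancing time (a new reading comes with each control period).
- grab_frame(name): name is "side" or "top"; returns a dict with "image" (480x640x3 uint8, blue, green, red), "fovy" (degrees; the focal length in pixels is half the picture's height over the tangent of half this angle, whatever the lens; pixels are square), "cx", "cy" (the principal point, pixels), "origin" and "rotation" of the camera in the world. Camera axes: x right, y down, z forward; pixel columns grow to the right and rows downward; lengths in mm; the calibration is good to about 2 mm. A picture is of the moment at which its call begins. There is no depth.
- job_done(): hands the job in; it is judged then, once.
The state is a dict: "time_s": time; "qpos": joint angles; "qvel": joint speeds; "effort": joint torques, N m; "ee_pos": TCP position; "ee_rot": TCP orientation; "force": force on the tool from outside, world axes, zero at the start; "torque": the same for the moment, N m; "gripper_width": finger opening in mm; "gripper_force": force on a finger pad.
Only numpy, scipy, OpenCV 4.12 (cv2) and the standard library are available. Lean on these libraries where they do the work, as an engineer would, in place of code of your own. Each camera call takes 0.05 s, during which the arm holds its last target. There are 200 camera calls.

TASK

Slide the steel grinder lid out from under the lips of its bamboo rack, fit it down fully onto the open grinder jar so its two lugs drop through the entry gaps, then turn it clockwise (seen from above) half of the way to the lock, until its grip bar points at the round studs. Do not let it reach the lock, leave the other things in the drawer where they are, and finish still gripping the lid there against the spring.

Things in the scene. Friction and masses are not known exactly. Their poses are not given: they have to be found in the camera images.
- lid: Loose steel bayonet lid, 0.12 kg, 60 mm tall; origin: centre of its underside, z up. Hub 24 mm diameter at z 0-16 mm, round cap 56 mm diameter at z 16-24, grip bar on top, lug bar below, both along lid x: half a turn about z gives the same shape. It starts standing in the rack, its x along the rack's x within 0.03 rad.
- lid_grip (a point): Point on the lid's axis inside its brass-tipped grip bar, 53 mm above the lid's origin (29 mm above the cap top). The bar stands at lid z 24-60 mm, is 36 mm long along lid x and 12 mm thick along lid y: grip it across the 12 mm. Axes as the lid's.
- lid_lugs (a point): Centre of the lid's lug bar, 2.5 mm above the lid's origin: a bar 42 mm long along lid x, 10 mm wide, 5 mm thick, whose ends are the two bayonet lugs. Axes as the lid's.
- lid_rack: Fixed bamboo rack on the tray; origin: centre of its underside, under the parked lid. Channel along its x, open at the -x end (towards the robot). Floor 4 mm thick, x -70 to +35 mm: the lid's origin starts at rack z 4 mm, x about 0. Side walls inside at y +-31 mm, x -18 to +35; back wall from x +31.
- rack_lips (a point): Point midway between the rack's two lips at their open ends (rack x -13, z 30 mm). Lips: z 30-34 mm, |y| 18-36 mm, x -13 to +35 mm. They overhang the cap by 10 mm a side, 2 mm above it; the grip bar stands between them. The lid can be lifted only after sliding over 42 mm to rack -x (50 is clear). Axes as the rack's.
- grinder_jar: Fixed stubby glass jar without a lid (the other three have bamboo lids), held fast in one of four round pockets; 72 mm diameter, 74 mm high with its steel bayonet collar. Origin: centre of its underside, z up, x along the entry slot. Lid fully down: lid origin at jar z 58 mm, cap resting on the collar.
- jar_slot (a point): Centre of the collar's top, on the jar's axis at jar z 74 mm. Collar plate 6 mm thick with a 29 mm hole and two entry gaps, together a slot 45 mm long along jar x, 15 mm wide. The lid goes in with its lug bar along jar x, either way round, 1.5 to 2.5 mm play; once down it can turn only clockwise seen from above. Axes as the jar's.
- half_stud (a point): Top of one of a pair of round brass studs (4 mm) on the collar rim, 32.5 mm from the jar's axis, 45 degrees clockwise of the slot: the halfway place the grip bar must point at. Two straight brass bars 90 degrees clockwise of the slot mark the lock.
- catch_ring (a joint): Spring ring in the jar, turned by the lid's lugs: 0 at rest, grows clockwise seen from above to 1.45 rad. It trails the lid's angle from the slot by about 0.1 rad of play (about 0.68 with the lid at 45 degrees). Its spring turns lid and ring back if let go: 0.03 N m at 0, 0.07 N m halfway. It locks, a failure, at 1.2.
- drawer: Fixed white drawer with the black tray inside, 400 by 620 mm, front board 75 mm high; origin: centre of its underside, axes along the world's. Tray top at 26 mm, pocket floors at 6 mm.
- jar1: Bystander: glass jar with bamboo lid, 70 mm diameter, 76 mm tall, in a round pocket; origin centre of its underside.
- jar2: Bystander: like jar1.
- jar3: Bystander: like jar1.
- pepper_mill: Bystander: stainless pepper mill with a brass tip, lying in a long pocket, 170 mm long, 50 mm diameter; origin at the centre of its foot.
- measuring_cup: Bystander: clear acrylic cup, 64 mm diameter, 75 mm tall, standing in a round pocket; origin centre of its underside.
- steel_box: Bystander: lidded steel box with a snap latch, 83 by 63 by 44 mm, in a square pocket; origin centre of its underside.
Not all that is in view belongs to the job. Leave any green, orange or red look-alike of the lid alone.

How it is judged:
By the outcome, as a careful person would: the job done as asked, in the order asked, and still so for the second after the job is handed in, while the arm keeps its last pose, push and grip.
It also fails if it takes over 42 s, if anything falls off the work surface, if the arm or the gripper's body presses on something with over 40 N, if the wrist force passes 120 N, or if a joint passes its speed limit or range.

## Working session

There is one attempt and no reset: what is moved stays moved. The work goes in short steps, Python scripts to look and compute and a tool call to move; the robot and the scene stay as the last step left them, time stands still between calls to the robot, and variables do not carry over. Pictures are saved under pics/ and viewed, at most 10 in all, crops included, and the job is handed in when it is done.

Besides the shell and the picture viewer there is one more tool, called after "Request:" by a JSON object that holds its "method" and its "body". step_arm: Moves the arm, as the interface text tells. Its arguments: {"type":"object","properties":{"steps":{"type":"array","items":{"type":"array","items":{"type":"number"}}},"force":{"type":"number"}},"required":["steps"]}

```bash
ls; mkdir -p pics; python3 - <<'E'
from workcell import *
import cv2,numpy as np
np.set_printoptions(precision=4,suppress=True)
for n in("side","top"):
    f=grab_frame(n);cv2.imwrite(f"pics/{n}0.png",f["image"])
    print(n,f["fovy"],f["cx"],f["cy"],f["origin"],np.array(f["rotation"]).tolist())
print(state())
E
```

```text
pics
side 54.79474283170211 316.6920808432021 234.83465383529597 [ 244.9015 -655.7783  656.3181] [-130.16282643917916, -0.9715883696990861, -25.986900284934105]
top 47.88334500824731 322.67928431186135 241.30451332547227 [ 474.8833  -50.6878 1130.5102] [-175.85622159184734, -0.7190114335938764, -91.6680534915954]
{'time_s': 0.1, 'qpos': array([-76.2033,  18.3482,  89.6975,  -0.0014,  72.0431,  -1.1447]), 'qvel': array([-0.0478, -0.0171, -0.2096,  0.0489, -0.0958, -0.016 ]), 'effort': array([  0.0004, -41.3331, -23.251 ,   0.0728,   0.0422,  -0.0001]), 'ee_pos': array([ 148.1553, -555.14  ,  213.215 ]), 'ee_rot': array([-179.9112,   -0.0005,   14.9419]), 'force': array([ 0.1846, -0.7433, -0.1132]), 'torque': array([-0.0135, -0.0243, -0.0402]), 'gripper_force': 0.0, 'gripper_width': 90.94104253187596}
```

View pics/side0.png

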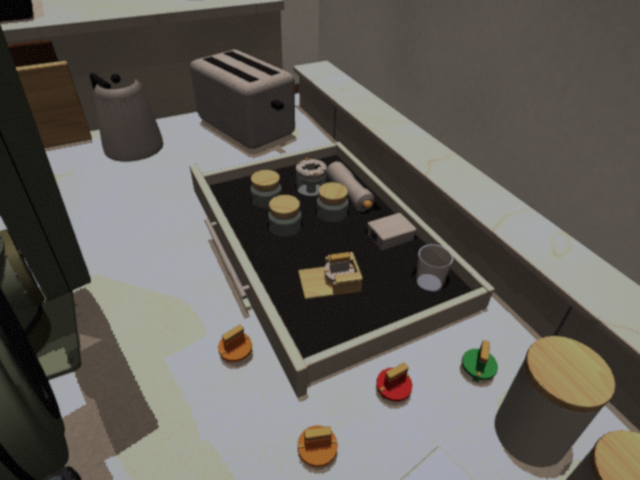

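View pics/top0.png

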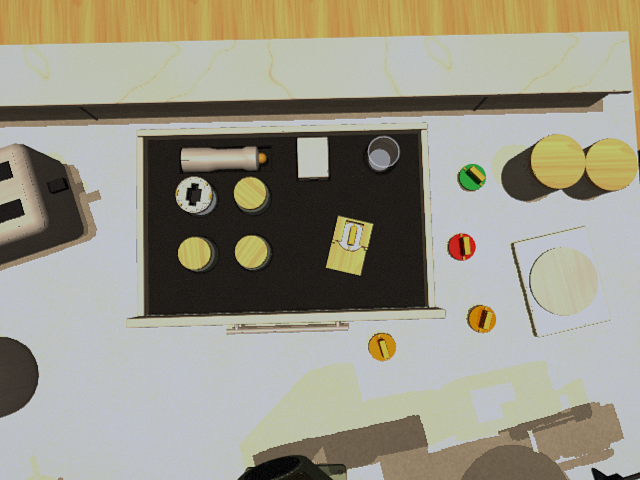

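The steel lid sits in the rack at top (351,237) / side (341,268). The open jar is at top (195,195) / side (311,175). These could be mistaken for the lid: orange at top (382,347) and (482,319), red (461,246), green (472,178), all loose outside the drawer. I choose the uncoloured lid in the bamboo rack and check it in a close crop.

```bash
cat > h.py <<'E'
import numpy as np,cv2
from scipy.spatial.transform import Rotation as R
def cam(f):
    F=240/np.tan(np.radians(f["fovy"]/2)); return F,f["cx"],f["cy"],np.array(f["origin"]),R.from_euler("xyz",f["rotation"],degrees=True).as_matrix()
def ray(f,u,v):
    F,cx,cy,o,M=cam(f); d=M@np.array([(u-cx)/F,(v-cy)/F,1]); return o,d/np.linalg.norm(d)
def proj(f,p):
    F,cx,cy,o,M=cam(f); c=(np.array(p)-o)@M; return (c[...,:2]/c[...,2:])*F+[cx,cy]
def atz(f,u,v,z):
    o,d=ray(f,u,v); return o+d*(z-o[2])/d[2]
def tri(f1,p1,f2,p2):
    o1,d1=ray(f1,*p1);o2,d2=ray(f2,*p2)
    s=np.linalg.lstsq(np.c_[d1,-d2],o2-o1,rcond=None)[0]
    a,b=o1+s[0]*d1,o2+s[1]*d2; return (a+b)/2,np.linalg.norm(a-b)
def crop(im,u,v,w,h,k):
    u0,v0=int(u-w/2),int(v-h/2); return cv2.resize(im[v0:v0+h,u0:u0+w],None,fx=k,fy=k,interpolation=cv2.INTER_CUBIC)
E
python3 - <<'E'
from workcell import *
from h import *
t=grab_frame("top");s=grab_frame("side")
a=np.hstack([crop(t["image"],350,245,66,66,6),crop(t["image"],195,195,66,66,6)])
b=np.hstack([crop(s["image"],335,272,66,50,6),crop(s["image"],311,178,66,50,6)])
cv2.imwrite("pics/c1.png",cv2.resize(np.vstack([a,b]),None,fx=.85,fy=.85))
for n,p,q in(("lid",(351,236),(340,262)),("jar",(195,195),(311,167))): print(n,tri(t,p,s,q))
E
```

```text
lid (array([ 561.58384142, -122.95579501,   70.35489383]), np.float64(3.1104831585191377))
jar (array([648.59218757, 180.84250335,  79.56139514]), np.float64(0.3706138944042889))
```

View pics/c1.png

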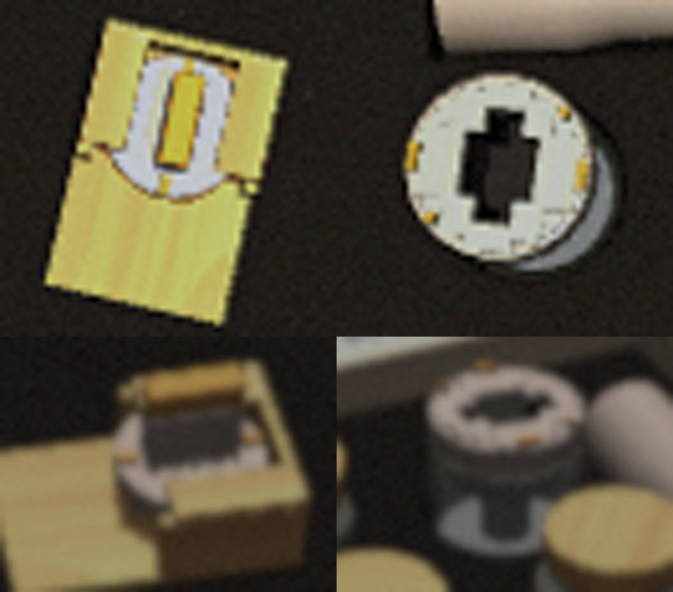

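The crop shows the steel lid with its brass-tipped bar in the rack, bar tip at side (339,256), and the jar with its slot nearly vertical in the top view. The round studs are at top (207,184) and (181,205), with bars at (177,192) and (210,196). Next I fit both poses with all the points.

```bash
cat > fit.py <<'E'
from workcell import *
from h import *
from scipy.optimize import least_squares
t=grab_frame("top");s=grab_frame("side")
def T(c,o): return (np.array(c)/5.1+o)
tl=lambda c:T(c,[317,212]); tj=lambda c:T(np.array(c)-[336.6,0],[162,162])
sl=lambda c:T(np.array(c)-[0,336.6],[302,247]); sj=lambda c:T(np.array(c)-[336.6,336.6],[278,153])
def fit(obs,p0,name):
    def f(p):
        M=R.from_euler("z",p[3]).as_matrix()
        return np.concatenate([(proj(fr,M@np.array(m)+p[:3])-px) for fr,px,m in obs])
    r=least_squares(f,p0,loss="soft_l1"); print(name,r.x[:3].round(1),np.degrees(r.x[3]).round(2)); print(f(r.x).reshape(-1,2).round(1).tolist()); return r.x
c=32.5/2**.5
J=[(t,tj((565,113)),(c,-c,75)),(t,tj((432,217)),(-c,c,75)),(t,tj((583,173)),(0,-32.5,75)),(t,tj((413,155)),(0,32.5,75)),
(t,tj((507,108)),(22.5,0,74)),(t,tj((490,222)),(-22.5,0,74)),
(s,sj((485,364)),(c,c*0+0,74))][:6]
if __name__=="__main__":
    j=fit(J,[650,180,6,0],"jar top-only")
    Mj=R.from_euler("z",j[3]).as_matrix()
    for m in((c,-c,75),(-c,c,75),(0,-32.5,75),(0,32.5,75)): print(m,((proj(s,Mj@np.array(m)+[j[0],j[1],6])-[278,153])*5.1+[336.6,336.6]).round())
    L=[(t,tl((110,18)),(35,36,34)),(t,tl((288,62)),(35,-36,34)),(t,tl((45,285)),(-70,36,4)),(t,tl((222,325)),(-70,-36,4)),
       (s,sl((305,498)),(35,-36,34)),(s,sl((250,362)),(35,36,34))]
    l=fit(L,[560,-120,26,-.2],"rack")
    fit([(f,p,m) for f,p,m in L],[560,-120,26,-.2],"rack")
    Ml=R.from_euler("z",l[3]).as_matrix()
    # lid: bar tip ends at rack z 64
    for fr,k in((t,lambda q:(q-[317,212])*5.1),(s,lambda q:(q-[302,247])*5.1+[0,336.6])):
        print([k(proj(fr,Ml@np.array(m)+l[:3])).round().tolist() for m in((18,6,64),(18,-6,64),(-18,-6,64),(-18,6,64))])
E
python3 fit.py
```

```text
jar top-only [650.5 184.1   1.6] -8.01
[[0.0, -0.1], [-0.2, -0.0], [-0.1, 0.2], [0.2, 0.0], [-0.1, -0.1], [0.3, 0.1]]
(22.980970388562792, -22.980970388562792, 75) [569. 419.]
(-22.980970388562792, 22.980970388562792, 75) [443. 383.]
(0, -32.5, 75) [527. 438.]
(0, 32.5, 75) [484. 366.]
rack [ 558.8 -124.8   26. ] -14.8
[[-0.3, 0.4], [0.0, 0.0], [0.2, -0.2], [0.0, -0.0], [-0.3, -0.1], [0.5, 0.0]]
rack [ 558.8 -124.8   26. ] -14.8
[[-0.3, 0.4], [0.0, 0.0], [0.2, -0.2], [0.0, -0.0], [-0.3, -0.1], [0.5, 0.0]]
[[179.0, 72.0], [210.0, 79.0], [188.0, 171.0], [158.0, 164.0]]
[[233.0, 361.0], [241.0, 384.0], [142.0, 396.0], [134.0, 373.0]]
```

```bash
cat > fit2.py <<'E'
from fit import *
J2=J+[(s,sj((445,380)),(-c,c,75)),(s,sj((485,364)),(0,32.5,75)),(s,sj((570,425)),(c,-c,75)),(s,sj((530,440)),(0,-32.5,75))]
j=fit(J2,[650,180,6,0],"jar both")
# lid brass top by colour
def brass(f,u,v,w,h):
    im=f["image"][v:v+h,u:u+w]; hs=cv2.cvtColor(im,cv2.COLOR_BGR2HSV); return im,hs
im,hs=brass(t,343,224,16,24)
for r in range(0,24,2): print(224+r,[f"{a[0]}/{a[1]}/{a[2]}" for a in hs[r]])
E
python3 fit2.py
```

```text
jar both [650.  182.9   6.4] -8.18
[[0.2, -0.3], [-0.2, -0.2], [-0.0, 0.1], [0.2, -0.2], [-0.0, -0.3], [0.3, -0.0], [-0.4, 0.8], [-0.1, 0.5], [-0.3, -1.0], [-0.6, -0.2]]
224 ['31/117/196', '31/112/198', '30/39/118', '100/8/187', '109/21/210', '109/20/209', '101/10/201', '102/16/203', '107/17/209', '105/17/207', '25/126/195', '26/183/198', '75/3/203', '40/9/179', '23/42/141', '19/39/110']
226 ['32/118/199', '23/131/142', '115/14/195', '111/21/209', '111/17/205', '32/24/193', '31/36/196', '33/30/189', '19/101/176', '22/180/191', '20/195/187', '23/194/160', '22/50/172', '22/29/156', '108/13/197', '104/14/205']
228 ['31/114/194', '25/16/177', '112/14/200', '108/13/202', '78/6/197', '30/27/191', '31/31/197', '17/24/94', '23/185/182', '27/174/193', '28/171/191', '29/166/193', '29/172/193', '24/194/193', '15/13/158', '109/18/199']
230 ['24/126/176', '100/4/192', '105/15/202', '111/16/205', '32/24/194', '32/33/196', '34/26/158', '14/97/92', '27/181/180', '27/171/192', '28/166/193', '29/168/190', '29/168/194', '20/179/165', '125/8/192', '102/13/203']
232 ['18/19/171', '114/20/203', '111/20/20
[... 1044 characters left out ...]
/203', '105/13/201', '102/13/202']
242 ['108/13/201', '110/11/202', '112/14/204', '26/28/198', '22/38/101', '18/195/171', '27/168/196', '28/167/194', '28/168/194', '27/170/195', '25/184/195', '20/89/140', '107/9/189', '96/6/199', '90/5/198', '100/11/202']
244 ['110/15/204', '111/16/203', '113/20/206', '109/17/210', '111/23/112', '120/10/78', '0/45/51', '13/157/65', '15/204/104', '17/203/168', '19/165/164', '120/3/193', '105/10/201', '103/9/200', '99/9/195', '23/32/194']
246 ['110/18/207', '108/15/205', '105/13/203', '103/11/201', '106/16/210', '22/69/159', '26/55/190', '28/44/197', '105/10/207', '110/18/211', '111/17/212', '112/18/209', '105/13/201', '106/14/200', '105/13/203', '105/13/202']
```

Request:
{"method": "step_arm", "body": {"steps": [[0,0,0,42.4,-25.9,0,0.6],[0,0,0,42.4,-25.9,0,0.6],[0,0,0,42.4,-25.9,0,0.6],[0,0,0,42.4,-25.9,0,0.6],[0,0,0,42.4,-25.9,0,0.6],[0,0,0,42.4,-25.9,0,0.6],[0,0,0,42.4,-25.9,0,0.6],[0,0,0,42.4,-25.9,0,0.6]], "force": 30}}

```text
time_s: 1.4
ee_pos: [423.6, -266.7, 214.2]
ee_rot: [180.0, -0.0, 14.9]
force: [0.6, 0.1, 0.5]
gripper_width: 54.7
gripper_force: 0.0
```

Request:
{"method": "step_arm", "body": {"steps": [[0,0,0,42.4,-25.9,0,0.6],[0,0,0,42.4,-25.9,0,0.6],[0,0,0,42.4,-25.9,0,0.6],[0,0,0,42.4,-25.9,0,0.6],[0,0,-10.1,0,0,0,0.6],[0,0,-10.1,0,0,0,0.6],[0,0,-10.1,0,0,0,0.6],[0,0,-10.1,0,0,0,0.6]]}}

```text
time_s: 2.4
ee_pos: [559.7, -124.0, 213.9]
ee_rot: [180.0, 0.0, 55.7]
force: [-0.9, -0.9, -0.4]
gripper_width: 54.9
gripper_force: 0.0
```

Request:
{"method": "step_arm", "body": {"steps": [[0,0,-10.1,0,0,10,0.6],[0,0,-10.1,0,0,10,0.6],[0,0,-10.1,0,0,10,0.6],[0,0,-10.1,0,0,10,0.6],[0,0,-10.1,0,0,10,0.6],[0,0,-10.1,0,0,10,0.6],[0,0,-10.1,0,0,10,0.6],[0,0,-10.1,0,0,10,0.6]]}}

```text
time_s: 3.4
ee_pos: [559.7, -124.1, 133.6]
ee_rot: [180.0, 0.0, 136.5]
force: [0.2, 0.4, 0.5]
gripper_width: 54.5
gripper_force: 0.0
```

Request:
{"method": "step_arm", "body": {"steps": [[0,0,-10,0,0,8,0.6],[0,0,-10,0,0,8,0.6],[0,0,-10,0,0,8,0.6],[0,0,0,0,0,0,0.6],[0,0,0,0,0,0,0.6],[0,0,0,0,0,0,0.6],[0,0,0,0,0,0,0.6],[0,0,0,0,0,0,0.6]]}}

```text
time_s: 4.4
ee_pos: [559.8, -124.1, 110.1]
ee_rot: [-180.0, 0.0, 166.1]
force: [1.0, -0.1, -0.2]
gripper_width: 54.9
gripper_force: 0.0
```

```bash
python3 - <<'E'
from workcell import *
from h import *
t=grab_frame("top");s=grab_frame("side");st=state();print(st["ee_pos"],st["ee_rot"],st["qpos"])
for f in(t,s): print(proj(f,st["ee_pos"]), atz(t,352.3,235.2,90))
u,v=proj(s,st["ee_pos"]); print(int(u),int(v))
cv2.imwrite("pics/c2.png",np.hstack([crop(t["image"],350,235,80,110,5),crop(s["image"],u,v,80,110,5)]))
E
```

```text
[ 559.76072271 -124.06700198  110.02542313] [-1.79996907e+02  9.35464124e-03  1.66131898e+02] [-1.36446419e+01  2.29639930e+01  9.85601298e+01 -3.67153576e-03
  5.84665347e+01 -8.97746194e+01]
[353.30285313 234.47382911] [ 560.07274344 -123.52079175   90.        ]
[339.62055875 246.5488819 ] [ 560.07274344 -123.52079175   90.        ]
339 246
```

View pics/c2.png

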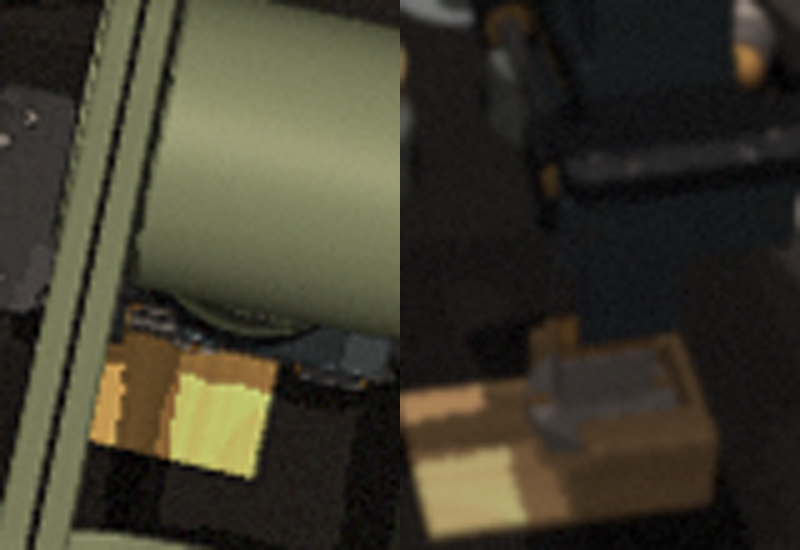

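```bash
python3 - <<'E'
from workcell import *
from h import *
s=grab_frame("side");p=state()["ee_pos"]
for k in(27.5,34,41): print(proj(s,p-k*np.array([.24,.97,0])))
E
```

```text
[343.52871238 256.91272712]
[344.48046148 259.43309945]
[345.51841137 262.18174424]
```

Request:
{"method": "step_arm", "body": {"steps": [[0,0,0,0,0,8,0.6],[0,0,0,0,0,8,0.6],[0,0,0,0,0,8,0.6],[0,0,0,0,0,8,0.6],[0,0,0,0,0,7,0.6],[0,0,0,0,0,6,0.6],[0,0,0,0,0,0,0.6],[0,0,0,0,0,0,0.6]]}}

```text
time_s: 5.55
ee_pos: [559.9, -124.2, 65.1]
ee_rot: [-180.0, 0.0, 166.1]
force: [0.4, -0.3, 0.8]
gripper_width: 54.7
gripper_force: 0.0
```

Request:
{"method": "step_arm", "body": {"steps": [[0,0,0,0,0,0,0.4],[0,0,0,0,0,0,0.3],[0,0,0,0,0,0,0.2],[0,0,0,0,0,0,0.1],[0,0,0,0,0,0,0],[0,0,0,0,0,0,0],[0,0,0,0,0,0,0],[0,0,0,0,0,0,0]], "force": 30}}

```text
time_s: 6.55
ee_pos: [559.7, -124.1, 64.9]
ee_rot: [-180.0, -0.0, 166.1]
force: [0.4, 0.0, -0.8]
gripper_width: 11.9
gripper_force: 30.0
```

Request:
{"method": "step_arm", "body": {"steps": [[0,0,0,4,0.1,0,0],[0,0,0,7,0.1,0,0],[0,0,0,8,0.1,0,0],[0,0,0,9,0.1,0,0],[0,0,0,9,0.1,0,0],[0,0,0,9,0.1,0,0],[0,0,0,7,0.1,0,0],[0,0,0,3,0.1,0,0]]}}

```text
time_s: 7.55
ee_pos: [505.1, -109.8, 65.0]
ee_rot: [-180.0, 0.0, 166.1]
force: [-0.2, -0.5, -0.4]
gripper_width: 12.0
gripper_force: 30.0
```

Request:
{"method": "step_arm", "body": {"steps": [[0,0,0,0,0,-3,0],[0,0,0,0,0,-10,0],[0,0,0,0,0,-15,0],[0,0,0,0,0,-18,0],[0,0,0,0,0,-18,0],[0,0,0,0,0,-12,0],[0,0,0,0,0,-4,0],[0,0,0,0,0,0,0]]}}

```text
time_s: 8.55
ee_pos: [505.5, -109.9, 145.0]
ee_rot: [-180.0, 0.0, 166.1]
force: [-0.4, -0.9, -0.6]
gripper_width: 11.6
gripper_force: 30.0
```

```bash
python3 - <<'E'
from workcell import *
from h import *
st=state();p=st["ee_pos"];print(p,st["ee_rot"])
y=np.radians(166.1);tx=np.array([np.cos(y),np.sin(y)]);ty=np.array([np.sin(y),-np.cos(y)])
d=np.array([650.2,183.3])-p[:2]; print(d@tx,d@ty,np.hypot(*d))
E
```

```text
[ 505.48302158 -109.90247665  145.01235838] [-1.79995310e+02  6.22830973e-03  1.66141628e+02]
-70.04369910210548 319.38155295850635 326.9720112702209
```

Request:
{"method": "step_arm", "body": {"steps": [[0,0,0,-5,20,0,0],[0,0,0,-9,45,0,0],[0,0,0,-11,48,0,0],[0,0,0,-11,48,0,0],[0,0,0,-11,48,0,0],[0,0,0,-11,48,0,0],[0,0,0,-8,42,0,0],[0,0,0,-4,20.4,0,0]]}}

```text
time_s: 9.55
ee_pos: [650.1, 185.3, 143.5]
ee_rot: [-179.9, -0.1, 166.2]
force: [0.3, 0.6, -0.7]
gripper_width: 12.1
gripper_force: 30.0
```

Request:
{"method": "step_arm", "body": {"steps": [[0,0,-2,0,0,0,0],[0,0,-3,0,0,0,0],[0,0,-0.8,0,0,0,0],[0,0,0,0,0,2,0],[0,0,0,0,0,4,0],[0,0,0,0,0,4,0],[0,0,0,0,0,0,0],[0,0,0,0,0,0,0]]}}

```text
time_s: 10.55
ee_pos: [650.0, 183.5, 134.9]
ee_rot: [-180.0, -0.0, 171.9]
force: [0.0, 0.3, 0.3]
gripper_width: 12.0
gripper_force: 30.0
```

```bash
python3 - <<'E'
from workcell import *
from h import *
t=grab_frame("top");s=grab_frame("side");st=state();p=st["ee_pos"];print(p,st["ee_rot"])
for f in (t,s): print(proj(f,p),proj(f,p-[0,0,35]),proj(f,[650,183,80]))
cv2.imwrite("pics/c3.png",np.hstack([crop(t["image"],195,190,80,80,5),crop(s["image"],311,160,80,80,5)]))
E
```

```text
[650.12111356 183.51540478 135.06401327] [1.79998762e+02 1.97694720e-02 1.71949660e+02]
[186.90309817 189.40713488] [191.24509513 192.47264745] [193.86997328 194.19295279]
[311.24216919 145.23443372] [311.10041173 158.68670168] [311.06973423 166.26371464]
```

View pics/c3.png

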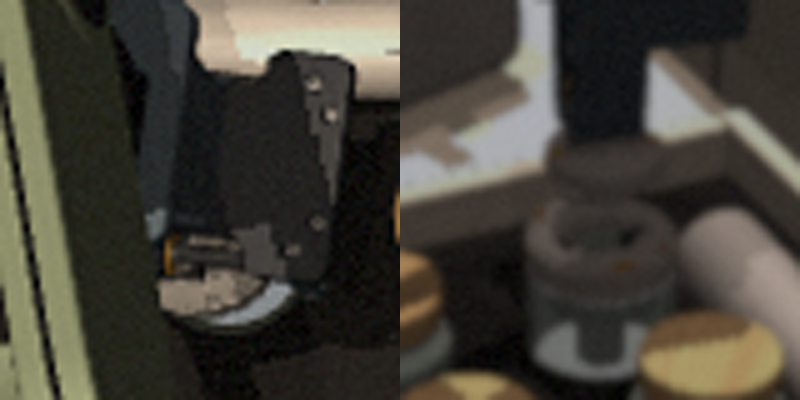

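The side crop shows the lid cap centred near column 312 and the collar near 311.5, with the lid just above the slot. The two agree within about 1 mm, so I descend carefully.

Request:
{"method": "step_arm", "body": {"steps": [[0,0,0,0,0,4,0],[0,0,0,0,0,5,0],[0,0,0,0,0,5,0],[0,0,0,0,0,3,0],[0,0,0,0,0,1,0],[0,0,0,0,0,0,0],[0,0,0,0,0,0,0],[0,0,0,0,0,0,0]]}}

```text
time_s: 11.65
ee_pos: [650.1, 183.5, 117.1]
ee_rot: [180.0, 0.0, 171.9]
force: [-0.7, -0.1, 0.1]
gripper_width: 11.9
gripper_force: 30.0
```

Request:
{"method": "step_arm", "body": {"steps": [[0,0,0,0,0,0.5,0],[0,0,0,0,0,0.5,0],[0,0,0,0,0,0.5,0],[0,0,0,0,0,0.5,0],[0,0,0,0,0,0.5,0],[0,0,0,0,0,0.5,0],[0,0,0,0,0,0.5,0],[0,0,0,0,0,0.5,0]]}}

```text
time_s: 12.65
ee_pos: [650.0, 183.4, 112.9]
ee_rot: [-180.0, 0.0, 171.9]
force: [0.1, 0.8, -0.7]
gripper_width: 11.6
gripper_force: 30.0
```

Request:
{"method": "step_arm", "body": {"steps": [[0,0,0,0,0,0.5,0],[0,0,0,0,0,0.5,0],[0,0,0,0,0,1,0],[0,0,0,0,0,1,0],[0,0,0,0,0,1,0],[0,0,0,0,0,1,0],[0,0,0,0,0,1,0],[0,0,0,0,0,0,0]]}}

```text
time_s: 13.65
ee_pos: [650.0, 183.4, 106.8]
ee_rot: [-180.0, -0.0, 171.9]
force: [-0.3, 0.5, -1.6]
gripper_width: 11.6
gripper_force: 30.0
```

Request:
{"method": "step_arm", "body": {"steps": [[0,0,0,0,0,1,0],[0,0,0,0,0,1,0],[0,0,0,0,0,1,0],[0,0,0,0,0,1,0],[0,0,0,0,0,1,0],[0,0,0,0,0,1,0],[0,0,0,0,0,0.5,0],[0,0,0,0,0,0,0]]}}

```text
time_s: 14.65
ee_pos: [650.0, 183.4, 100.4]
ee_rot: [-180.0, -0.0, 171.9]
force: [0.1, 0.5, 0.7]
gripper_width: 11.8
gripper_force: 30.0
```

Still free; I go down in small rows until contact.

Request:
{"method": "step_arm", "body": {"steps": [[0,0,0,0,0,0.5,0],[0,0,0,0,0,0.5,0],[0,0,0,0,0,0.4,0],[0,0,0,0,0,0.2,0],[0,0,0,0,0,0.2,0],[0,0,0,0,0,0,0],[0,0,0,0,0,0,0],[0,0,0,0,0,0,0]]}}

```text
time_s: 15.65
ee_pos: [650.0, 183.4, 98.8]
ee_rot: [-180.0, 0.0, 171.9]
force: [-0.4, 0.3, 1.6]
gripper_width: 11.8
gripper_force: 30.0
```

Request:
{"method": "step_arm", "body": {"steps": [[0,0,0,0,0,0.2,0],[0,0,0,0,0,0.2,0],[0,0,0,0,0,0.2,0],[0,0,0,0,0,0,0],[0,0,0,0,0,0,0],[0,0,0,0,0,0,0],[0,0,0,0,0,0,0],[0,0,0,0,0,0,0]]}}

```text
time_s: 16.65
ee_pos: [650.0, 183.4, 98.8]
ee_rot: [180.0, 0.0, 171.9]
force: [-2.9, -0.7, 5.3]
gripper_width: 11.3
gripper_force: 30.0
```

```bash
python3 - <<'E'
from workcell import *
from h import *
t=grab_frame("top");s=grab_frame("side");st=state();p=st["ee_pos"];print(p,st["ee_rot"],st["force"],st["torque"])
cv2.imwrite("pics/c4.png",np.hstack([crop(t["image"],195,195,70,70,5),crop(s["image"],311,160,70,70,5)]))
E
```

```text
[649.97139849 183.45005013  98.79787243] [1.79995207e+02 2.20955184e-02 1.71943179e+02] [-3.15428455 -1.09190085  6.07241348] [-0.0420185   0.31900186  0.03354438]
```

View pics/c4.png

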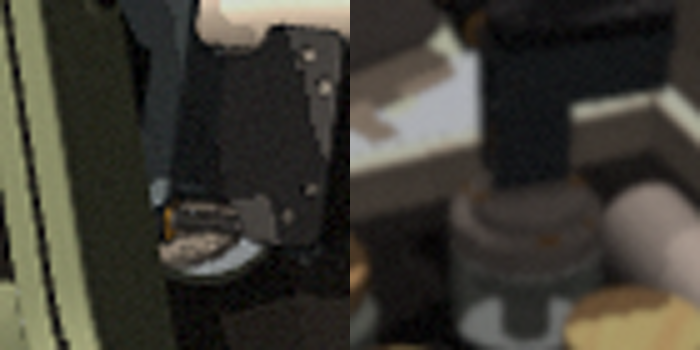

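Contact at TCP z 98.8 with about 5 N matches the cap resting on the collar (expected 99), and the side crop shows the cap flush on it. Now I turn clockwise in slow steps.

Request:
{"method": "step_arm", "body": {"steps": [[0,0,0,0,0,-0.2,0],[0,0,1,0,0,0,0],[0,0,2,0,0,0,0],[0,0,3,0,0,0,0],[0,0,3,0,0,0,0],[0,0,3,0,0,0,0],[0,0,3,0,0,0,0],[0,0,0,0,0,0,0]], "force": 40}}

```text
time_s: 17.75
ee_pos: [650.6, 183.2, 98.8]
ee_rot: [180.0, 0.1, 156.9]
force: [-0.9, -1.2, 5.8]
gripper_width: 11.8
gripper_force: 40.0
```

```bash
python3 -c "
from workcell import *
s=state();print(s['ee_pos'],s['ee_rot'],s['force'],s['torque'],s['qpos'])"
```

```text
[650.56820882 183.18601318  98.79337013] [1.79985187e+02 8.44572316e-02 1.56881900e+02] [-0.88306577 -1.17663866  5.84096423] [-0.13189984  0.08649739  0.00545735] [ 1.47710892e+01  3.19381581e+01  8.44734281e+01 -4.48899388e-02
  6.35126702e+01 -5.20908274e+01]
```

Turning freely, forces small. The next 30 degrees go in two parts.

Request:
{"method": "step_arm", "body": {"steps": [[0,0,2,0,0,0,0],[0,0,3,0,0,0,0],[0,0,3,0,0,0,0],[0,0,3,0,0,0,0],[0,0,3,0,0,0,0],[0,0,3,0,0,0,0],[0,0,2,0,0,0,0],[0,0,1,0,0,0,0]]}}

```text
time_s: 18.75
ee_pos: [650.3, 183.0, 98.8]
ee_rot: [180.0, 0.1, 136.9]
force: [-2.2, -1.1, 6.7]
gripper_width: 11.8
gripper_force: 40.0
```

Request:
{"method": "step_arm", "body": {"steps": [[0,0,2,0,0,0,0],[0,0,2,0,0,0,0],[0,0,2,0,0,0,0],[0,0,2,0,0,0,0],[0,0,1.5,0,0,0,0],[0,0,0.6,0,0,0,0],[0,0,0,0,0,0,0],[0,0,0,0,0,0,0]]}}

```text
time_s: 19.75
ee_pos: [650.5, 183.0, 98.8]
ee_rot: [180.0, 0.1, 126.8]
force: [-1.7, -1.0, 6.1]
gripper_width: 11.7
gripper_force: 40.0
```

```bash
python3 - <<'E'
from workcell import *
from h import *
t=grab_frame("top");s=grab_frame("side");st=state();p=st["ee_pos"];print(p,st["ee_rot"],st["force"],st["torque"])
cv2.imwrite("pics/c5.png",np.clip(1.6*np.hstack([crop(t["image"],195,195,56,56,7),crop(s["image"],311,166,56,56,7)]).astype(float),0,255).astype("uint8"))
# where the bar ends (z=124), the studs and the slot ends would appear in the crops
for a in(-53.1,):
  d=np.array([np.cos(np.radians(a)),np.sin(np.radians(a)),0])
  for f,o in((t,(195-28,195-28)),(s,(311-28,166-28))):
    for k,z in((18,124),(-18,124),(32.5,81),(-32.5,81)): print(k,z,(7*(proj(f,np.array([650,183,z])+k*d)-o)).round())
E
```

```text
[650.44215461 182.96431282  98.77545946] [1.79973939e+02 7.67385809e-02 1.26815892e+02] [-1.46328649 -1.20528956  5.08892109] [-0.32925446  0.15699452  0.02340261]
18 124 [205. 123.]
-18 124 [ 98. 206.]
32.5 81 [280. 118.]
-32.5 81 [ 95. 262.]
18 124 [247.  95.]
-18 124 [149.  68.]
32.5 81 [284. 220.]
-32.5 81 [111. 171.]
```

View pics/c5.png

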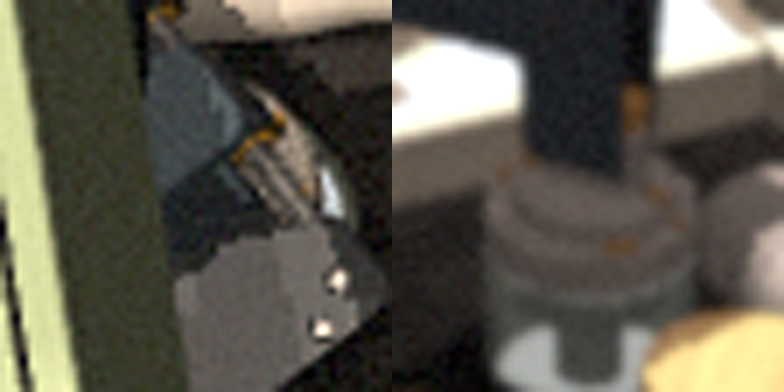

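The top crop shows a brass mark at about (250,145) and the stud at (278,120), predicted at (280,118). The side crop shows the bar tip at (240,105) and the cap mark at (263,197). I check the lid's actual angle from these marks.

```bash
python3 - <<'E'
from workcell import *
from h import *
t=grab_frame("top");s=grab_frame("side")
m=atz(t,317+165/5.1,212+187/5.1,54);r=np.hypot(*(m[:2]-[560.1,-123.5]));print("mark",m,r)
for f,o in((t,(167,167)),(s,(283,138))):
  for a in(-45,-49,-53,-57,-61):
    d=np.array([np.cos(np.radians(a)),np.sin(np.radians(a)),0])
    print(a,[(7*(proj(f,np.array([650.2,183,z])+k*d)-o)).round().tolist() for k,z in((r,88),(18,120),(32.5,81))])
  c=f["image"][o[1]:o[1]+56,o[0]:o[0]+56];h=cv2.cvtColor(c,cv2.COLOR_BGR2HSV)
  b=((h[...,0]<30)&(h[...,0]>8)&(h[...,1]>120)&(h[...,2]>50)).astype("uint8")
  n,_,stt,cen=cv2.connectedComponentsWithStats(b)
  print([(stt[i,4],((cen[i]+.5)*7).round().tolist()) for i in range(1,n)])
E
```

```text
mark [ 536.22464686 -119.26339798   54.        ] 24.248325393131864
-45 [[243.0, 122.0], [201.0, 118.0], [269.0, 105.0]]
-49 [[247.0, 127.0], [205.0, 121.0], [274.0, 111.0]]
-53 [[251.0, 131.0], [208.0, 125.0], [280.0, 117.0]]
-57 [[255.0, 136.0], [210.0, 128.0], [284.0, 124.0]]
-61 [[258.0, 141.0], [213.0, 132.0], [289.0, 130.0]]
[(np.int32(6), [162.0, 14.0]), (np.int32(2), [280.0, 119.0]), (np.int32(6), [252.0, 145.0]), (np.int32(1), [304.0, 192.0])]
-45 [[266.0, 191.0], [250.0, 102.0], [289.0, 213.0]]
-49 [[265.0, 193.0], [249.0, 104.0], [287.0, 217.0]]
-53 [[262.0, 196.0], [247.0, 106.0], [284.0, 220.0]]
-57 [[260.0, 198.0], [245.0, 108.0], [281.0, 223.0]]
-61 [[257.0, 200.0], [243.0, 109.0], [277.0, 226.0]]
[(np.int32(14), [244.0, 106.0]), (np.int32(2), [231.0, 248.0]), (np.int32(11), [318.0, 320.0]), (np.int32(4), [282.0, 338.0])]
```

Stud and cap marks both fit -53° in the side view (slot at -8°, less 45°), and the lid is seated with about 5 N of downward push and a firm grip.

```bash
python3 -c "
from workcell import *
print(job_done())"
```

```text
the job is handed in; nothing more can be done
None
```

I handed the job in with the lid fully down on the jar, turned about 45° clockwise so its grip bar points at the round studs, and still held at 40 N against the spring, short of the lock. The bystanders were not touched as far as the pictures and force readings show; the lid's angle is read from marks in the pictures, to within about 3°.

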